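# Clear the feed chute and sort the components

### The job

Sort the electronic parts into their trays: both heat sinks into the blue tray, both relays into the yellow tray and the capacitor into the red tray, with heat sinks and relays standing upright on the tray floor, side by side and not on each other. The black heat sink is stuck in the sloping feed chute: lift it out so that the capacitor behind it rolls down to the stop at the chute's low end, and take the capacitor only from there. Leave the teal solder reel standing undisturbed.

Things in the scene. Friction and masses are not known exactly. Their poses are not given: they have to be found in the camera images.
- chute: Fixed aluminium chute. Origin on the bench below the stop's foot, on the centre line; own x horizontal, pointing uphill, y across, z up. Floor rises 10 degrees from 30 mm high, 250 mm long, 48 mm wide between rails 6 mm thick and only 6 mm above the floor (grip parts across, above them). Black stop plate at x = 0, 20 mm above floor; against it the capacitor's centre is at x 10.5, z 45 mm.
- black_heatsink: Black heat sink stuck in the chute 85 mm uphill of the stop by friction, tilted 10 degrees with the ramp, y across it; blocks the capacitor. 30 x 40 x 28 mm high, fins up, outer fins flat: grip it like a solid block. 60 g. Origin: centre of underside; own x the 30 mm length, y the 40 mm width across the fins, z up.
- capacitor: Green cylinder with silver and black ends, diameter 26, length 42 mm, 30 g. Origin: its centre; own y along its axis (x, z turn as it rolls). Starts lying across the chute against the uphill side of the black heat sink; rolls to the stop by itself in about 0.5 s once that is out. Grip it by its end faces, across the chute. May lie or stand in its tray.
- silver_heatsink: Bare aluminium (silver) heat sink standing on the bench, 30 x 40 x 28 mm high, fins up, outer fins flat: grip it like a solid block. 60 g. Origin: centre of underside; own x the 30 mm length, y the 40 mm width across the fins, z up.
- orange_relay: Orange plug-in relay with black base, an upright block 28 x 22 x 32 mm high, 35 g. Origin: centre of underside; own x the 28 mm side, y the 22 mm side, z up.
- white_relay: White plug-in relay with black base, an upright block 28 x 22 x 32 mm high, 35 g. Origin: centre of underside; own x the 28 mm side, y the 22 mm side, z up.
- blue_tray: Blue open parts tray fixed to the bench, 160 x 110 mm outside, 20 mm high, walls and floor 5 mm thick (inside 150 x 100 mm, inner floor 5 mm above the bench). Origin: centre of underside, on the bench; own x along the 160 mm length, y the 110 mm width. For the two heat sinks.
- yellow_tray: Yellow open parts tray fixed to the bench, 160 x 110 mm outside, 20 mm high, walls and floor 5 mm thick (inside 150 x 100 mm, inner floor 5 mm above the bench). Origin: centre of underside, on the bench; own x along the 160 mm length, y the 110 mm width. For the two relays.
- red_tray: Red open parts tray fixed to the bench, 160 x 110 mm outside, 20 mm high, walls and floor 5 mm thick (inside 150 x 100 mm, inner floor 5 mm above the bench). Origin: centre of underside, on the bench; own x along the 160 mm length, y the 110 mm width. For the capacitor.
- solder_reel: Bystander: small teal solder reel standing on the bench among the parts, 50 mm diameter, 45 mm high, 250 g. Origin: centre of its underside. Not to be moved.
Things that resemble listed ones, but are neither listed nor needed, are in the scene too. Several things have the shape of the orange_relay; the one meant has the colours described above.

How it is judged (in metres and radians):
On the way:
1. The black heat sink is out of the chute and the capacitor lies in the chute against the stop ((z of black_heatsink in the frame of chute above 0.085 m or y of black_heatsink in the frame of chute above 0.05 m or y of black_heatsink in the frame of chute below -0.05 m or x of black_heatsink in the frame of chute below -0.03 m) and x of capacitor in the frame of chute below 0.016 m and y of capacitor in the frame of chute between -0.012 and 0.012 m and z of capacitor in the frame of chute between 0.036 and 0.054 m), for 0.2 s.
At the end, for the whole second after the job is handed in: Heat sinks in the blue tray, relays in the yellow: upright within 0.15 rad, underside under 12 mm above the bench. Capacitor in the red tray, centre under 34 mm high. Each origin within 68 mm along and 45 mm across of its tray centre; all slower than 0.03 m/s (x of black_heatsink in the frame of blue_tray between -0.068 and 0.068 m and y of black_heatsink in the frame of blue_tray between -0.045 and 0.045 m and z of black_heatsink in the frame of blue_tray between 0 and 0.012 m and angle between each of black_heatsink, silver_heatsink, orange_relay, white_relay's own z axis and vertical below 0.15 rad and linear speed of each of black_heatsink, silver_heatsink, orange_relay, white_relay, capacitor below 0.03 m/s and x of silver_heatsink in the frame of blue_tray between -0.068 and 0.068 m and y of silver_heatsink in the frame of blue_tray between -0.045 and 0.045 m and z of silver_heatsink in the frame of blue_tray between 0 and 0.012 m and x of orange_relay in the frame of yellow_tray between -0.068 and 0.068 m and y of orange_relay in the frame of yellow_tray between -0.045 and 0.045 m and z of orange_relay in the frame of yellow_tray between 0 and 0.012 m and x of white_relay in the frame of yellow_tray between -0.068 and 0.068 m and y of white_relay in the frame of yellow_tray between -0.045 and 0.045 m and z of white_relay in the frame of yellow_tray between 0 and 0.012 m and x of capacitor in the frame of red_tray between -0.068 and 0.068 m and y of capacitor in the frame of red_tray between -0.045 and 0.045 m and z of capacitor in the frame of red_tray between 0 and 0.034 m); the robot touches nothing.
It fails at once if The teal solder reel is moved more than 15 mm or tipped (distance of solder_reel from where it was at the start of the episode above 0.015 m or angle between solder_reel's own z axis and vertical above 0.3 rad).
It also fails if it takes over 125 s, if anything falls off the work surface, if the arm or the gripper's body presses on something with over 40 N, if the wrist force passes 120 N, or if a joint passes its speed limit or range.

### The arm

A 6-joint arm with a two-finger parallel gripper is mounted at the origin on the work surface. World frame = base frame: x ahead of the robot, y to its left, z up, the work surface at z = 0. Lengths are in mm, angles in rad, forces in N, time in s.
With the tool pointing down it reaches from about 350 to 850 mm from the base axis. Payload 8.1 kg.
Tool frame: the origin (TCP) lies at the very end of the fingers, on their centre line; the grasp point (between the pads) lies 19 mm behind it; z points along the fingers, y is the direction in which the jaws open and shut (so a half turn about z gives the same grasp; the last joint's range is limited). The gripper opens to 85 mm and grips with 20 to 120 N. Pads are 22 mm wide; open, the fingers measure 114 mm over their backs; the gripper's body (76 mm by 85 mm) begins 54 mm behind the grasp point. The pads swing forward as they close: fully open they stand 13 mm farther back than shut.
Start: joints at [-1.371, 0.13, 1.488, -0, 1.523, -0.085], TCP at [168.6, -575.829, 231.292] pointing down, gripper open.
Joint ranges: [-2.96, 2.96], [-0.89, 2.26], [0.02, 2.5], [-1.34, 4.48], [0, 2.73], [-2.66, 2.66]. Speed limits (rad/s): [2.39, 2.39, 2.79, 3.14, 3.14, 3.14].

### API

Orientations are given as a unit quaternion [w, x, y, z].
In Python, from station import r, grab_frame, camera_model, workorder gives the robot as it stands.
- The arm moves only by the tool arm_command, never from a script. Its argument "motion" is a list of rows, each a list of 7 numbers: the shift along the tool's x, y, z in mm, then the turn, a rotation vector about the tool's x, y, z in rad, then the opening, from 0 (shut) to 1 (fully open). In form: [[dx, dy, dz, wx, wy, wz, grip], ...]. A call has 1 to 20 rows; each row is the pose to reach, as a shift and turn from the pose commanded when the call began, along the tool's axes at that moment; what a row does not reach only later rows make up. A row lasts 1/12 s, in which the tool goes at most 41.7 mm and 7.16 degrees, less where a joint would pass 70% of its speed; a pose out of reach is approached as far as the arm can. A call with a gripper value outside its range is refused whole. The fingers move at their own pace and stop on an object; "force" is the grip in N (left out, the last holds). Time passes only in rows, so rows that repeat a pose let the fingers close. It gives the time, the measured TCP pose, the force and the opening at its end, in the units of the state.
- r.read_state(): the state, without advancing time (a new reading comes with each control period).
- grab_frame(name): name is "scene" or "top" or "wrist"; returns the picture (420x560x3 uint8, red, green, blue); there is no depth.
- camera_model(name): a dict with "intrinsics" (3x3 intrinsics, pixels), "eye" and "rotation" of the camera in the world. Camera axes: x right, y down, z forward; pixel columns grow to the right and rows downward; lengths in mm; the calibration is good to about 2 mm. A picture is of the moment at which its call begins: read the wrist's pose just before it. camera_model takes no time and is no camera call; for the wrist camera it gives the pose at the moment of the call.
- workorder.sign_off(): hands the job in, once; it reports no verdict.
The state is a dict: "time": time; "q": joint angles; "dq": joint speeds; "joint_torque": joint torques, N m; "tool_pos": TCP position; "tcp_rot": TCP orientation; "ft_force": force on the tool from outside, world axes, zero at the start; "moment": the same for the moment, N m; "width": finger opening in mm.
Only numpy, scipy, OpenCV 4.12 (cv2) and the standard library are available. Lean on these libraries where they do the work, as an engineer would, in place of code of your own. Each camera call takes 0.05 s, during which the arm holds its last target.

## Working session

There is one attempt and no reset: what is moved stays moved. The work goes in short steps, Python scripts to look and compute and a tool call to move; the robot and the scene stay as the last step left them, time stands still between calls to the robot, and variables do not carry over. Pictures are saved under pics/ and viewed, and the job is handed in when it is done.

Besides the shell and the picture viewer there is one more tool, called after "Request:" by a JSON object that holds its "method" and its "body". arm_command: Moves the arm, as the interface text tells. Its arguments: {"type":"object","properties":{"motion":{"type":"array"},"force":{"type":"number"}},"required":["motion"]}

```bash
ls; mkdir -p pics; python3 - <<'E'
from station import r, grab_frame, camera_model
import cv2
print(r.read_state())
for n in("scene","top"):
    m=camera_model(n);print(n,m)
    cv2.imwrite(f"pics/{n}0.png",grab_frame(n)[:,:,::-1])
E
```

```text
pics
{'time': 0.0, 'q': array([-1.37135704e+00,  1.31166664e-01,  1.48927049e+00, -7.49529355e-07,
        1.52299337e+00, -8.53732905e-02]), 'dq': array([-0.0005002 ,  0.00063957, -0.00084079, -0.00042555,  0.00052741,
       -0.00068706]), 'joint_torque': array([-7.96699132e-04, -5.69392741e+01, -5.00554347e+01, -2.15487165e-05,
        1.50272227e-02, -1.35188671e-05]), 'tool_pos': array([ 168.51506169, -575.28333343,  230.24596629]), 'tcp_rot': array([-9.17421933e-04,  9.89876928e-01,  1.41925413e-01, -5.27550595e-05]), 'ft_force': array([-0.11739411,  0.23444916,  0.44475162]), 'moment': array([-0.01986017, -0.03667361, -0.00144594]), 'width': 85.60674462744485}
scene {'intrinsics': array([[461.29854481,   0.        , 280.89868267],
       [  0.        , 461.29854481, 206.02928703],
       [  0.        ,   0.        ,   1.        ]]), 'eye': array([1163.07343522, -144.45957379,  526.6119592 ]), 'rotation': array([-0.37597229,  0.68758219,  0.54976616, -0.28919326])}
top {'intrinsics': array([[508.1271799 ,   0.        , 286.84956429],
       [  0.        , 508.1271799 , 200.55070093],
       [  0.        ,   0.        ,   1.        ]]), 'eye': array([ 329.74185989,    5.32560962, 1012.31747838]), 'rotation': array([ 0.05620506, -0.70410487,  0.70501402, -0.0635024 ])}
```

View pics/scene0.png

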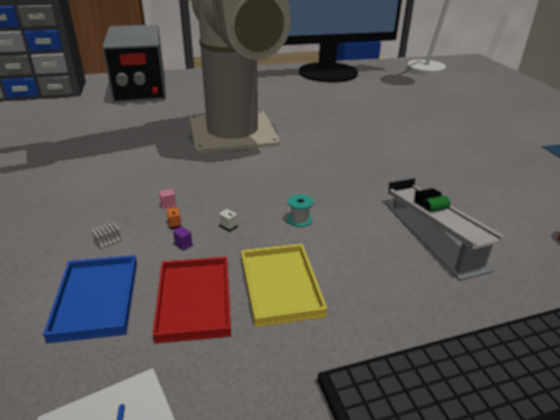

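View pics/top0.png

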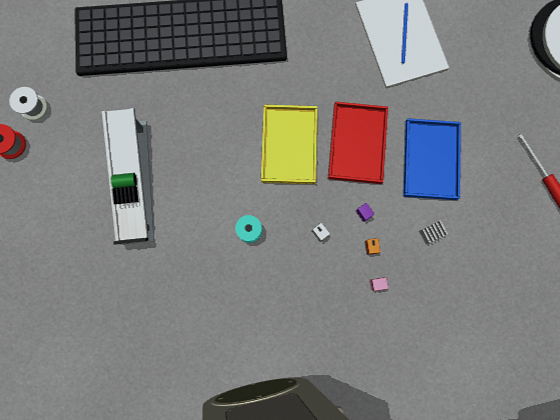

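The scene view shows the blue, red and yellow trays in the foreground, with the chute at right and the reel at (300,210). In the top view the parts are: orange block (373,246), pink (379,284), purple (365,212), white (321,232), silver sink (434,232), reel (249,229), black sink (125,195), capacitor (123,181).

Candidates with the relay's shape are orange (373,246), pink (379,284) and purple (365,212). Only the one at (373,246) is orange. I'll confirm that in an enlarged crop.

```bash
cat > h.py <<'E'
import numpy as np, cv2
from scipy.spatial.transform import Rotation as R
from station import r, grab_frame, camera_model
def rot(q): return R.from_quat([q[1],q[2],q[3],q[0]]).as_matrix()
def ray(m,uv):
    K=m["intrinsics"];d=np.linalg.inv(K)@np.array([uv[0],uv[1],1.]);return m["eye"],rot(m["rotation"])@d
def onz(m,uv,z):
    e,d=ray(m,uv);return (e+d*(z-e[2])/d[2])
def proj(m,p):
    c=rot(m["rotation"]).T@(np.asarray(p,float)-m["eye"]);u=m["intrinsics"]@c;return u[:2]/u[2]
def cross(ma,a,mb,b):
    e1,d1=ray(ma,a);e2,d2=ray(mb,b);A=np.stack([d1,-d2],1);s=np.linalg.lstsq(A,e2-e1,rcond=None)[0]
    p,q=e1+s[0]*d1,e2+s[1]*d2;return (p+q)/2,np.linalg.norm(p-q)
E
python3 - <<'E'
from h import *
im=cv2.imread("pics/top0.png");m=camera_model("top")
print(rot(m["rotation"]))
hsv=cv2.cvtColor(im,cv2.COLOR_BGR2HSV)
def blobs(name,lo,hi,z,amin=60,amax=1e9):
    k=cv2.inRange(hsv,lo,hi);c,_=cv2.findContours(k,cv2.RETR_EXTERNAL,cv2.CHAIN_APPROX_NONE)
    for x in c:
        if amin<cv2.contourArea(x)<amax:
            w=np.array([onz(m,p,z)[:2] for p in x[:,0].astype(float)],np.float32)
            rc=cv2.minAreaRect(w);print(name,np.round(x[:,0].mean(0),1),"ctr",np.round(rc[0],1),"size",np.round(rc[1],1),"ang",round(rc[2],1))
blobs("blue",(105,150,80),(125,255,255),20,1000)
blobs("red",(0,180,80),(4,255,255),20,1000); 
blobs("yellow",(25,120,80),(35,255,255),20,1000)
blobs("orange",(6,150,120),(18,255,255),32,30)
blobs("pink",(160,60,100),(178,140,255),32,30)
blobs("purple",(130,100,60),(155,255,255),32,30)
blobs("white",(0,0,190),(180,40,255),32,60,600)
blobs("teal",(80,100,80),(95,255,255),45,60)
blobs("green",(50,100,50),(75,255,255),60,20)
a=cv2.resize(im[190:310,290:470],None,fx=4.4,fy=4.4,interpolation=cv2.INTER_CUBIC);cv2.imwrite("pics/c1.png",a)
a=cv2.resize(im[95:255,90:170],None,fx=3.7,fy=3.7,interpolation=cv2.INTER_CUBIC)
s=cv2.imread("pics/scene0.png");b=cv2.resize(s[170:290,375:505],None,fx=3.7,fy=3.7,interpolation=cv2.INTER_CUBIC)
o=np.zeros((592,800,3),np.uint8);o[:a.shape[0],:a.shape[1]]=a;o[:b.shape[0],300:300+b.shape[1]]=b;cv2.imwrite("pics/c2.png",o)
E
```

```text
[[-2.15465605e-03 -9.85669296e-01  1.68675419e-01]
 [-9.99945922e-01  4.07563585e-04 -1.03916542e-02]
 [ 1.01739885e-02 -1.68688688e-01 -9.85616871e-01]]
blue [431.4 160.6] ctr [ 586.  -298.3] size [112.4 162.4] ang 86.6
red [358.2 141.7] ctr [ 621.7 -149.9] size [109.1 159. ] ang 84.4
yellow [288.9 144.1] ctr [616.9 -10.2] size [110.3 163.4] ang 88.3
orange [373.1 245.9] ctr [ 409.2 -171.6] size [27.4 21.4] ang 7.7
pink [379.6 283.9] ctr [ 336.5 -181.5] size [21.6 27.8] ang 9.1
purple [365.  212.8] ctr [ 475.1 -157.1] size [28.  26.5] ang 33.5
white [320.9 231. ] ctr [437.6 -70.8] size [25.9 19.7] ang 37.2
white [106.8 150.8] ctr [598.6 351.7] size [166.    5.1] ang 9.1
white [22.7 99.3] ctr [705.  526.8] size [51.6 54.6] ang 49.1
white [554.5  34. ] ctr [ 851.7 -560. ] size [ 27.2 130.7] ang 84.7
teal [248.6 228.7] ctr [440.8  68.1] size [53.2 48.5] ang 45.2
green [122.8 180. ] ctr [532.4 309.2] size [24.9 43.2] ang 6.6
```

View pics/c1.png

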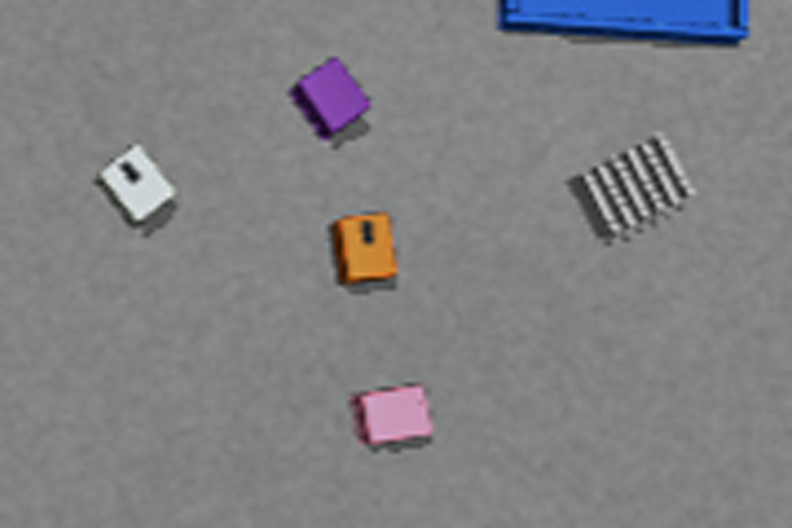

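View pics/c2.png

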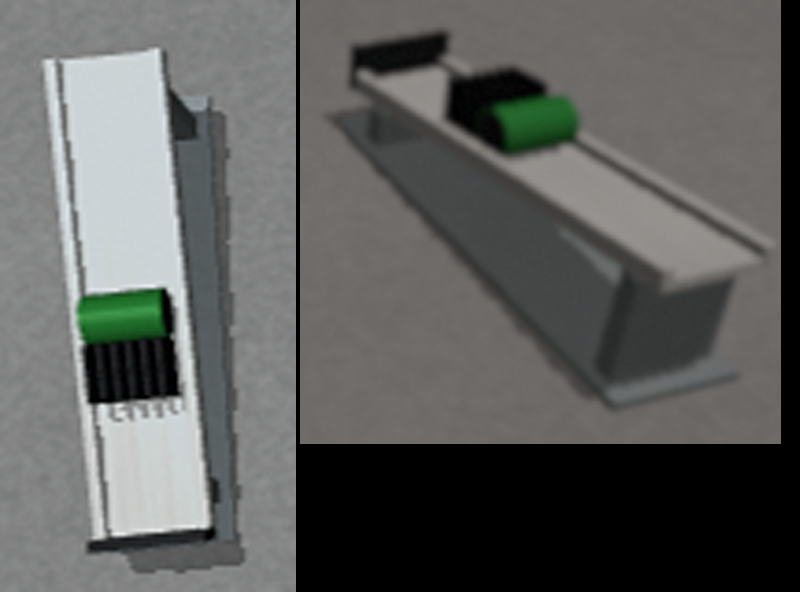

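The crops confirm the orange relay: an orange block with a black mark at top-view (373,246). The pink and purple blocks are decoys, and the white relay is at (321,232). The black sink is in the chute below the green capacitor, and the stop is at the bottom of the top view, so uphill is roughly +x. Next I'll measure the silver sink and the chute.

```bash
cat >> h.py <<'E'
def Rt(psi,tilt=0,ax=(0,1,0)):
    s=np.deg2rad(psi);y=np.array([np.cos(s),np.sin(s),0]);z=np.array([0,0,-1.]);x=np.cross(y,z)
    M=np.stack([x,y,z],1)
    return R.from_rotvec(np.deg2rad(tilt)*np.asarray(ax,float)).as_matrix()@M
def plan(p,psi,tilt=0,ax=(0,1,0)):
    s=r.read_state();R0=rot(s["tcp_rot"]);d=R0.T@(np.asarray(p,float)-s["tool_pos"])
    w=R.from_matrix(R0.T@Rt(psi,tilt,ax)).as_rotvec()
    n=max(np.linalg.norm(d)/41.7,np.rad2deg(np.linalg.norm(w))/7.16)
    print("t",round(s["time"],2),"move",np.round(d,1),np.round(w,3),"rows>=",round(n,1));return d,w
def axes():
    s=r.read_state();M=rot(s["tcp_rot"]);print("tcp",np.round(s["tool_pos"],1),"psi",round(np.rad2deg(np.arctan2(M[1,1],M[0,1])),2),"z",np.round(M[:,2],3),"w",round(s["width"],1),"F",np.round(s["ft_force"],1),"q",np.round(s["q"],2))
E
python3 - <<'E'
from h import *
im=cv2.imread("pics/top0.png");m=camera_model("top")
c=im[210:255,410:458].astype(int).mean(2);k=((c>165)|(c<60)).astype(np.uint8)
k=cv2.morphologyEx(k,cv2.MORPH_CLOSE,np.ones((3,3)));cs,_=cv2.findContours(k,0,1);x=max(cs,key=cv2.contourArea)[:,0]+[410,210]
w=np.array([onz(m,p,28)[:2] for p in x.astype(float)],np.float32);print(cv2.minAreaRect(w))
for p,z in (((113.8,242.3),50),((148.1,239.6),50),((102.2,111.2),79),((133.8,108.5),79)):print(np.round(onz(m,p,z),1))
axes();plan((420,-285,180),-60)
E
```

```text
((436.791748046875, -291.9494934082031), (27.524038314819336, 42.97127151489258), 26.031370162963867)
[414.6 322.1  50. ]
[419.6 257.8  50. ]
[663.1 348.6  79. ]
[668.6 288.5  79. ]
tcp [ 168.5 -575.3  230.3] psi -73.68 z [-0.     0.002 -1.   ] w 85.6 F [-0.3  0.  -0.1] q [-1.37  0.13  1.49 -0.    1.52 -0.09]
t 0.1 move [ 322.9 -207.9   50.7] [-0.002 -0.    -0.239] rows>= 9.3
```

Request:
{"method": "arm_command", "body": {"motion": [[323,-208,51,0,0,-0.239,1],[323,-208,51,0,0,-0.239,1],[323,-208,51,0,0,-0.239,1],[323,-208,51,0,0,-0.239,1],[323,-208,51,0,0,-0.239,1],[323,-208,51,0,0,-0.239,1],[323,-208,51,0,0,-0.239,1],[323,-208,51,0,0,-0.239,1],[323,-208,51,0,0,-0.239,1],[323,-208,51,0,0,-0.239,1],[323,-208,51,0,0,-0.239,1],[323,-208,51,0,0,-0.239,1],[323,-208,51,0,0,-0.239,1]]}}

```text
time: 1.18
tool_pos: [419.5, -286.3, 180.3]
tcp_rot: [0.0, 0.966, 0.259, -0.0]
ft_force: [-0.2, -0.2, 0.4]
width: 85.4
```

```bash
python3 - <<'E'
from h import *
axes();m=camera_model("wrist");print(m["eye"],rot(m["rotation"]),m["intrinsics"][0,0])
f=grab_frame("wrist")[:,:,::-1];cv2.imwrite("pics/w1.png",f)
E
```

```text
tcp [ 419.5 -286.3  180.3] psi -60.01 z [-0.001 -0.    -1.   ] w 85.4 F [-0.2 -0.2  0.4] q [-0.7  -0.09  1.81 -0.    1.43  0.35]
[ 486.46239133 -246.67836109  322.76658813] [[ 0.49997534 -0.8255602  -0.26167729]
 [-0.86603764 -0.47595529 -0.15311883]
 [ 0.00186212  0.30317803 -0.95293212]] 329.2549444834406
```

View pics/w1.png

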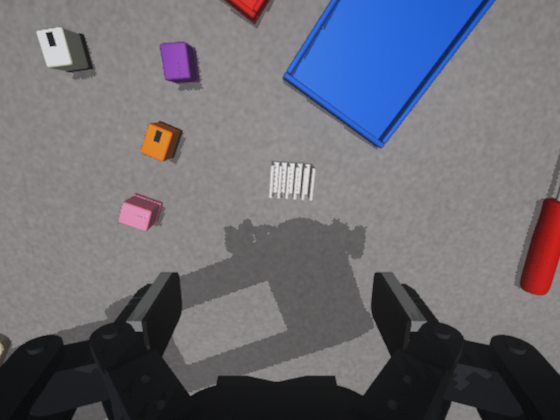

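The wrist view shows the silver sink at (292,181), orange at (160,140), white at (62,48), and the decoys pink (140,212) and purple (178,62). I'll measure them on their top planes.

```bash
cat > blob.py <<'E'
from h import *
def blobs(im,m,name,lo,hi,z,amin=60,amax=1e9,roi=None):
    hsv=cv2.cvtColor(im,cv2.COLOR_BGR2HSV);k=cv2.inRange(hsv,lo,hi)
    k=cv2.morphologyEx(k,cv2.MORPH_CLOSE,np.ones((5,5)))
    if roi: kk=np.zeros_like(k);kk[roi[1]:roi[3],roi[0]:roi[2]]=255;k&=kk
    c,_=cv2.findContours(k,cv2.RETR_EXTERNAL,cv2.CHAIN_APPROX_NONE)
    for x in c:
        if amin<cv2.contourArea(x)<amax:
            w=np.array([onz(m,p,z)[:2] for p in x[:,0].astype(float)],np.float32)
            rc=cv2.minAreaRect(w);print(name,np.round(x[:,0].mean(0),1),"ctr",np.round(rc[0],1),"size",np.round(rc[1],1),"ang of 1st",round(rc[2],1))
E
python3 - <<'E'
from blob import *
im=cv2.imread("pics/w1.png");m=camera_model("wrist")
blobs(im,m,"silver",(0,0,150),(180,40,255),28,100,roi=(260,150,325,210))
hsv=cv2.cvtColor(im,cv2.COLOR_BGR2HSV);print(hsv[135,[150,158,165]],hsv[45,[45,60,70]],hsv[150,168],hsv[138,172])
blobs(im,m,"orange",(8,150,205),(20,255,255),32,60,roi=(130,110,190,170))
blobs(im,m,"white",(0,0,200),(180,40,255),32,60,roi=(20,10,90,80))
a=cv2.resize(im[105:215,20:330],None,fx=2.5,fy=2.5,interpolation=cv2.INTER_CUBIC);cv2.imwrite("pics/w1c.png",a)
E
```

```text
silver [292.1 183.2] ctr [ 438.2 -293.6] size [36.4 45.9] ang of 1st 22.1
[[ 15 203 217]
 [ 10  14  54]
 [ 16 200 217]] [[108   6 213]
 [110   7 214]
 [ 30  19  80]] [ 10 161  84] [ 10 158  84]
orange [155.6 141.9] ctr [ 409.5 -171.3] size [25.9 19.7] ang of 1st 6.3
white [53.8 46.6] ctr [437.8 -70.8] size [25.7 19.7] ang of 1st 37.0
```

View pics/w1c.png

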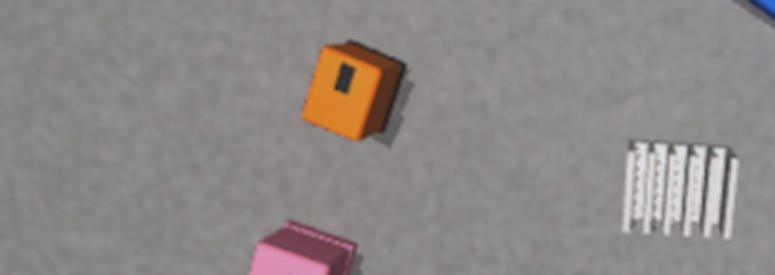

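```bash
python3 - <<'E'
from h import *
m=camera_model("wrist")
P=[onz(m,p,28)[:2] for p in ((271.5,162.5),(269.8,198),(312,200.3),(315,166.5))]
P=np.array(P);print(P.round(1),P.mean(0).round(1))
for i in range(4):
    d=P[(i+1)%4]-P[i];print(np.linalg.norm(d).round(1),np.rad2deg(np.arctan2(d[1],d[0])).round(1))
plan((437.5,-292.5,60),-60)
E
```

```text
[[ 443.7 -267.6]
 [ 414.3 -282.5]
 [ 431.9 -317.6]
 [ 460.1 -303.3]] [ 437.5 -292.8]
33.0 -153.0
39.3 -63.3
31.6 26.9
39.3 114.7
t 1.23 move [ 12.8  14.  120.5] [ 0.     0.    -0.001] rows>= 2.9
```

Request:
{"method": "arm_command", "body": {"motion": [[13,14,110,0,0,0.052,1],[13,14,110,0,0,0.052,1],[13,14,110,0,0,0.052,1],[13,14,110,0,0,0.052,1],[13,14,110,0,0,0.052,1],[13,14,140,0,0,0.052,1],[13,14,165,0,0,0.052,1],[13,14,176,0,0,0.052,1],[13,14,176,0,0,0.052,1],[13,14,176,0,0,0.052,0.2],[13,14,176,0,0,0.052,0.2],[13,14,176,0,0,0.052,0.2],[13,14,176,0,0,0.052,0.2],[13,14,176,0,0,0.052,0.2],[13,14,176,0,0,0.052,0.2],[13,14,176,0,0,0.052,0.2]], "force": 35}}

```text
time: 2.57
tool_pos: [439.7, -292.1, 6.3]
tcp_rot: [0.001, 0.972, 0.234, 0.001]
ft_force: [-0.7, -0.3, 6.4]
width: 39.4
```

```bash
python3 - <<'E'
from h import *
axes();plan((0,0,0),-60)
E
```

```text
tcp [ 439.7 -292.1    6.3] psi -62.96 z [ 0.002 -0.002 -1.   ] w 39.4 F [-0.7 -0.3  6.4] q [-0.68  0.17  1.88 -0.    1.09  0.42]
t 2.57 move [-258.8 -460.1    4.6] [ 0.003 -0.001 -0.052] rows>= 12.7
```

```bash
python3 - <<'E'
from h import *
plan((621,-300.4,80),-93.4);plan((621,-300.4,14),-93.4);plan((621,-300.4,12.5),-93.4)
E
```

```text
t 2.57 move [157.8  90.1 -73.3] [ 0.003 -0.002  0.531] rows>= 4.7
t 2.57 move [157.8  89.9  -7.3] [ 0.003 -0.002  0.531] rows>= 4.4
t 2.57 move [157.8  89.9  -5.8] [ 0.003 -0.002  0.531] rows>= 4.4
```

Request:
{"method": "arm_command", "body": {"motion": [[0,0,-40,0,0,0,0.2],[0,0,-80,0,0,0,0.2],[158,90,-80,0,0,0.53,0.2],[158,90,-80,0,0,0.53,0.2],[158,90,-80,0,0,0.53,0.2],[158,90,-80,0,0,0.53,0.2],[158,90,-80,0,0,0.53,0.2],[158,90,-80,0,0,0.53,0.2],[158,90,-80,0,0,0.53,0.2],[158,90,-45,0,0,0.53,0.2],[158,90,-20,0,0,0.53,0.2],[158,90,-12,0,0,0.53,0.2],[158,90,-9,0,0,0.53,0.2],[158,90,-9,0,0,0.53,0.2],[158,90,-9,0,0,0.53,0.2]]}}

```text
time: 3.82
tool_pos: [620.3, -300.0, 14.8]
tcp_rot: [0.0, 1.0, -0.029, 0.001]
ft_force: [-0.6, -0.0, -0.5]
width: 39.3
```

```bash
python3 - <<'E'
from h import *
axes();f=grab_frame("wrist")[:,:,::-1];cv2.imwrite("pics/w2.png",f)
E
```

```text
tcp [ 620.3 -300.    14.8] psi -93.34 z [ 0.001 -0.001 -1.   ] w 39.3 F [-0.6 -0.  -0.5] q [-0.52  0.54  1.39 -0.    1.21  1.1 ]
```

View pics/w2.png

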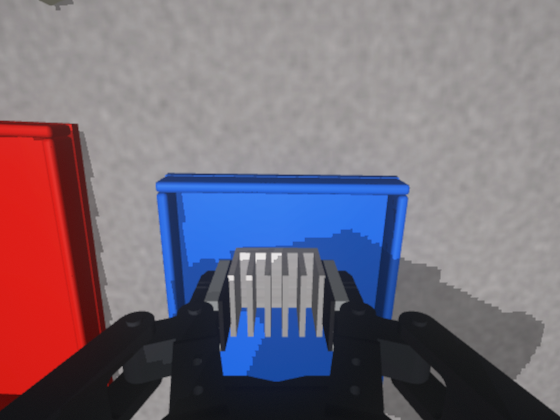

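The sink is held squarely and centred in the blue tray at (275,290). I'll lower it 3 mm and release.

Request:
{"method": "arm_command", "body": {"motion": [[0,0,2,0,0,0,0.2],[0,0,3,0,0,0,0.2],[0,0,3,0,0,0,0.2],[0,0,3,0,0,0,0.7],[0,0,3,0,0,0,0.7],[0,0,3,0,0,0,0.7],[0,0,3,0,0,0,0.7],[0,0,-15,0,0,0,0.7],[0,0,-55,0,0,0,0.7],[0,0,-95,0,0,0,0.7],[0,0,-130,0,0,0,0.7],[0,0,-130,0,0,0,0.7]]}}

```text
time: 4.87
tool_pos: [624.5, -301.9, 154.1]
tcp_rot: [0.003, 1.0, -0.029, 0.006]
ft_force: [1.3, -1.4, 2.6]
width: 60.0
```

```bash
python3 - <<'E'
from h import *
axes();f=grab_frame("wrist")[:,:,::-1];cv2.imwrite("pics/w3.png",f)
plan((409.5,-171.3,100),-83);plan((409.5,-171.3,7),-83)
E
```

```text
tcp [ 624.5 -301.9  154.1] psi -93.33 z [ 0.012 -0.007 -1.   ] w 60.0 F [ 1.3 -1.4  2.6] q [-0.52  0.41  1.3   0.    1.42  1.1 ]
t 4.92 move [-221.5 -117.6   47.6] [ 0.006 -0.009 -0.18 ] rows>= 6.1
t 4.92 move [-222.4 -118.1  140.6] [ 0.006 -0.009 -0.18 ] rows>= 6.9
```

View pics/w3.png

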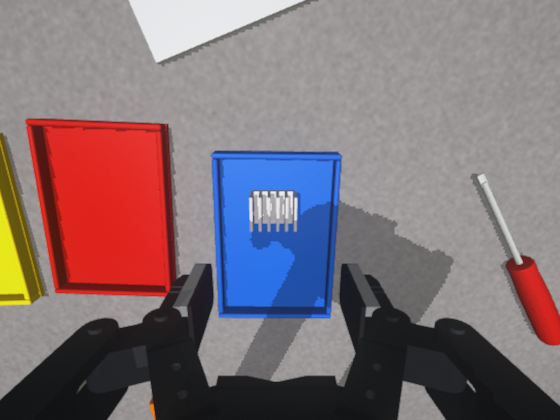

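The silver sink stands upright in the tray. The pose was read mid-motion, so I'll hover over the orange relay, let the arm settle and measure again.

Request:
{"method": "arm_command", "body": {"motion": [[-220,-117,40,0,0,-0.18,0.7],[-220,-117,40,0,0,-0.18,0.7],[-220,-117,40,0,0,-0.18,0.7],[-220,-117,40,0,0,-0.18,0.7],[-220,-117,40,0,0,-0.18,0.7],[-220,-117,40,0,0,-0.18,0.7],[-220,-117,40,0,0,-0.18,0.7],[-220,-117,40,0,0,-0.18,0.7],[-220,-117,40,0,0,-0.18,0.7],[-220,-117,40,0,0,-0.18,0.7]]}}

```text
time: 5.75
tool_pos: [408.7, -170.7, 104.2]
tcp_rot: [0.001, 0.998, 0.061, 0.001]
ft_force: [0.8, 0.8, -0.1]
width: 59.7
```

```bash
python3 - <<'E'
from h import *
axes();plan((409.5,-171.3,7),-83)
E
```

```text
tcp [ 408.7 -170.7  104.2] psi -83.03 z [ 0.002 -0.001 -1.   ] w 59.7 F [ 0.8  0.8 -0.1] q [-0.51 -0.21  2.06 -0.    1.29  0.94]
t 5.75 move [ 0.6  0.6 97.2] [ 0.001 -0.002 -0.   ] rows>= 2.3
```

Request:
{"method": "arm_command", "body": {"motion": [[0.6,0.6,40,0,0,0,0.7],[0.6,0.6,75,0,0,0,0.7],[0.6,0.6,96,0,0,0,0.7],[0.6,0.6,96,0,0,0,0.7],[0.6,0.6,96,0,0,0,0.7],[0.6,0.6,96,0,0,0,0],[0.6,0.6,96,0,0,0,0],[0.6,0.6,96,0,0,0,0],[0.6,0.6,96,0,0,0,0],[0.6,0.6,96,0,0,0,0],[0.6,0.6,96,0,0,0,0],[0.6,0.6,96,0,0,0,0]], "force": 30}}

```text
time: 6.75
tool_pos: [409.7, -171.4, 9.3]
tcp_rot: [0.001, 0.998, 0.061, 0.002]
ft_force: [0.7, -0.0, 7.3]
width: 21.2
```

```bash
python3 - <<'E'
from h import *
axes()
# yellow tray ctr (616.9,-10.2), long axis 88.3-90=-1.7 -> use top view; place at +35 along
u=np.array([np.cos(np.deg2rad(-1.7)),np.sin(np.deg2rad(-1.7))])
for s in(35,-35):
  p=np.array([616.9,-10.2])+s*u;print(p);plan((*p,13.5),-91.7)
E
```

```text
tcp [ 409.7 -171.4    9.3] psi -83.02 z [ 0.004 -0.002 -1.   ] w 21.2 F [ 0.7 -0.   7.3] q [-0.51 -0.06  2.11 -0.    1.08  0.94]
[651.8845951  -11.23831854]
t 6.75 move [ 259.9 -129.5   -3.6] [ 0.002 -0.004  0.151] rows>= 7.0
[581.9154049   -9.16168146]
t 6.75 move [ 190.7 -140.1   -3.9] [ 0.002 -0.004  0.151] rows>= 5.7
```

Request:
{"method": "arm_command", "body": {"motion": [[0,0,-40,0,0,0,0],[0,0,-80,0,0,0,0],[260,-129,-80,0,0,0.151,0],[260,-129,-80,0,0,0.151,0],[260,-129,-80,0,0,0.151,0],[260,-129,-80,0,0,0.151,0],[260,-129,-80,0,0,0.151,0],[260,-129,-80,0,0,0.151,0],[260,-129,-80,0,0,0.151,0],[260,-129,-80,0,0,0.151,0],[260,-129,-80,0,0,0.151,0],[260,-129,-45,0,0,0.151,0],[260,-129,-20,0,0,0.151,0],[260,-129,-12,0,0,0.151,0],[260,-129,-10,0,0,0.151,0],[260,-129,-10,0,0,0.151,0],[260,-129,-10,0,0,0.151,0]]}}

```text
time: 8.17
tool_pos: [651.3, -11.3, 19.5]
tcp_rot: [0.0, 1.0, -0.015, 0.001]
ft_force: [0.4, -0.3, 0.6]
width: 21.2
```

```bash
python3 - <<'E'
from h import *
axes();f=grab_frame("wrist")[:,:,::-1];cv2.imwrite("pics/w4.png",f)
E
```

```text
tcp [651.3 -11.3  19.5] psi -91.71 z [ 0.003 -0.    -1.   ] w 21.2 F [ 0.4 -0.3  0.6] q [-0.1   0.45  1.51 -0.    1.18  1.5 ]
```

View pics/w4.png

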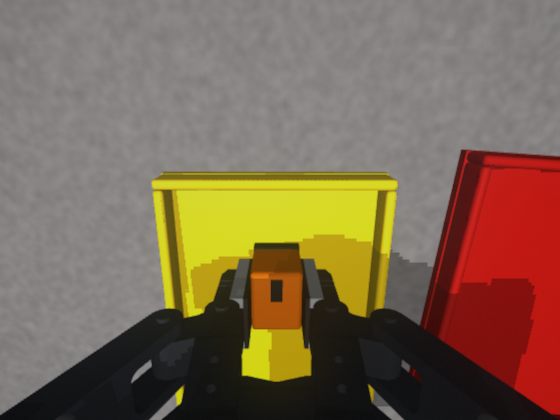

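The orange relay (276,290) is held squarely over the yellow tray's far half. I'll lower it 5 mm and release.

Request:
{"method": "arm_command", "body": {"motion": [[0,0,3,0,0,0,0],[0,0,4.5,0,0,0,0],[0,0,5,0,0,0,0],[0,0,5,0,0,0,0.6],[0,0,5,0,0,0,0.6],[0,0,5,0,0,0,0.6],[0,0,5,0,0,0,0.6],[0,0,-15,0,0,0,0.6],[0,0,-55,0,0,0,0.6],[0,0,-90,0,0,0,0.6],[0,0,-100,0,0,0,0.6],[0,0,-100,0,0,0,0.6],[0,0,-100,0,0,0,0.6]]}}

```text
time: 9.3
tool_pos: [651.0, -10.8, 118.2]
tcp_rot: [0.0, 1.0, -0.015, 0.001]
ft_force: [-0.2, -0.0, -0.2]
width: 51.0
```

```bash
python3 - <<'E'
from h import *
axes();f=grab_frame("wrist")[:,:,::-1];cv2.imwrite("pics/w5.png",f)
plan((437.7,-70.8,100),-53)
E
```

```text
tcp [651.  -10.8 118.2] psi -91.68 z [ 0.002 -0.    -1.   ] w 51.0 F [-0.2 -0.  -0.2] q [-0.1   0.34  1.46 -0.    1.34  1.5 ]
t 9.35 move [-210.3   66.3   16.6] [-0.     0.001 -0.675] rows>= 5.4
```

View pics/w5.png

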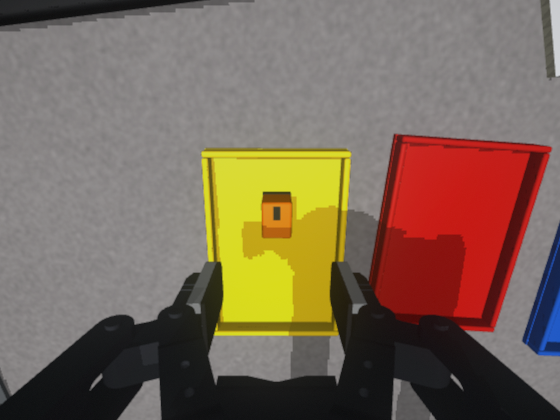

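The orange relay stands upright in the yellow tray. The white relay is next, approached with settling rows before the descent.

Request:
{"method": "arm_command", "body": {"motion": [[-210,66,17,0,0,-0.675,0.6],[-210,66,17,0,0,-0.675,0.6],[-210,66,17,0,0,-0.675,0.6],[-210,66,17,0,0,-0.675,0.6],[-210,66,17,0,0,-0.675,0.6],[-210,66,17,0,0,-0.675,0.6],[-210,66,17,0,0,-0.675,0.6],[-210,66,17,0,0,-0.675,0.6],[-210,66,17,0,0,-0.675,0.6],[-210,66,17,0,0,-0.675,0.6],[-210,66,17,0,0,-0.675,0.6]]}}

```text
time: 10.27
tool_pos: [439.2, -70.3, 100.2]
tcp_rot: [-0.0, 0.948, 0.317, -0.0]
ft_force: [-0.4, -0.8, -0.1]
width: 51.3
```

```bash
python3 - <<'E'
from h import *
axes();plan((437.7,-70.8,8),-53)
E
```

```text
tcp [439.2 -70.3 100.2] psi -52.99 z [-0.  0. -1.] w 51.3 F [-0.4 -0.8 -0.1] q [-0.27 -0.2   2.05  0.    1.29  0.65]
t 10.27 move [-1.5 -0.5 92.2] [-0.  0.  0.] rows>= 2.2
```

Request:
{"method": "arm_command", "body": {"motion": [[-1.5,-0.5,40,0,0,0,0.6],[-1.5,-0.5,75,0,0,0,0.6],[-1.5,-0.5,91,0,0,0,0.6],[-1.5,-0.5,91,0,0,0,0.6],[-1.5,-0.5,91,0,0,0,0.6],[-1.5,-0.5,91,0,0,0,0],[-1.5,-0.5,91,0,0,0,0],[-1.5,-0.5,91,0,0,0,0],[-1.5,-0.5,91,0,0,0,0],[-1.5,-0.5,91,0,0,0,0],[-1.5,-0.5,91,0,0,0,0],[-1.5,-0.5,91,0,0,0,0]]}}

```text
time: 11.27
tool_pos: [439.0, -71.6, 11.3]
tcp_rot: [0.001, 0.948, 0.317, 0.002]
ft_force: [0.5, 0.5, 7.0]
width: 21.4
```

```bash
python3 - <<'E'
from h import *
axes();plan((582,-9.2,18),-91.7)
E
```

```text
tcp [439.  -71.6  11.3] psi -53.0 z [ 0.004 -0.001 -1.   ] w 21.4 F [0.5 0.5 7. ] q [-0.28 -0.06  2.11  0.    1.09  0.65]
t 11.27 move [151.8  36.3  -6.2] [ 0.002 -0.004  0.675] rows>= 5.4
```

Request:
{"method": "arm_command", "body": {"motion": [[0,0,-40,0,0,0,0],[0,0,-80,0,0,0,0],[152,36,-80,0,0,0.675,0],[152,36,-80,0,0,0.675,0],[152,36,-80,0,0,0.675,0],[152,36,-80,0,0,0.675,0],[152,36,-80,0,0,0.675,0],[152,36,-80,0,0,0.675,0],[152,36,-80,0,0,0.675,0],[152,36,-80,0,0,0.675,0],[152,36,-80,0,0,0.675,0],[152,36,-45,0,0,0.675,0],[152,36,-20,0,0,0.675,0],[152,36,-12,0,0,0.675,0],[152,36,-11,0,0,0.675,0],[152,36,-11,0,0,0.675,0],[152,36,-11,0,0,0.675,0]]}}

```text
time: 12.68
tool_pos: [581.3, -8.6, 22.2]
tcp_rot: [0.0, 1.0, -0.014, 0.001]
ft_force: [0.9, -0.4, -0.4]
width: 21.0
```

```bash
python3 - <<'E'
from h import *
axes();f=grab_frame("wrist")[:,:,::-1];cv2.imwrite("pics/w6.png",f)
E
```

```text
tcp [581.3  -8.6  22.2] psi -91.66 z [ 0.003 -0.    -1.   ] w 21.0 F [ 0.9 -0.4 -0.4] q [-0.1   0.28  1.72  0.    1.14  1.5 ]
```

View pics/w6.png

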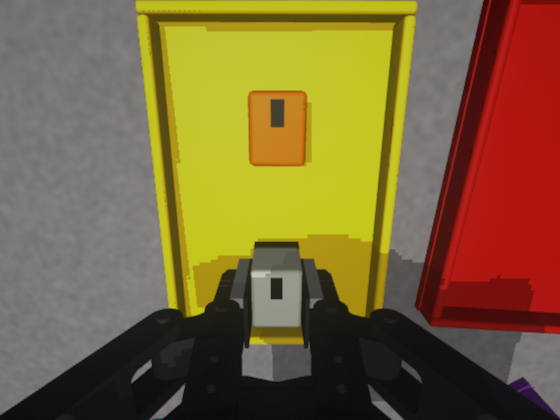

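White is held squarely at (276,290) with clearance to the walls and to orange (278,128). I'll lower it and release.

Request:
{"method": "arm_command", "body": {"motion": [[0,0,3,0,0,0,0],[0,0,5,0,0,0,0],[0,0,5.5,0,0,0,0],[0,0,5.5,0,0,0,0.6],[0,0,5.5,0,0,0,0.6],[0,0,5.5,0,0,0,0.6],[0,0,5.5,0,0,0,0.6],[0,0,-15,0,0,0,0.6],[0,0,-55,0,0,0,0.6],[0,0,-95,0,0,0,0.6],[0,0,-135,0,0,0,0.6],[0,0,-170,0,0,0,0.6],[0,0,-180,0,0,0,0.6],[0,0,-180,0,0,0,0.6]]}}

```text
time: 13.9
tool_pos: [582.6, -8.6, 205.4]
tcp_rot: [0.0, 1.0, -0.015, 0.004]
ft_force: [-0.8, -0.3, -0.0]
width: 50.9
```

```bash
python3 - <<'E'
from h import *
axes();f=grab_frame("wrist")[:,:,::-1];cv2.imwrite("pics/w7.png",f)
# view pose for chute: jaws across chute (uphill dir 6.5deg -> jaw dir 96.5 / -83.5)
plan((450,300,200),-83.5);plan((450,300,200),96.5)
E
```

```text
tcp [582.6  -8.6 205.4] psi -91.67 z [ 0.008 -0.001 -1.   ] w 50.9 F [-0.8 -0.3 -0. ] q [-0.1   0.09  1.58 -0.    1.46  1.5 ]
t 13.95 move [-140.2 -304.5    1.5] [ 0.001 -0.004 -0.143] rows>= 8.0
t 13.95 move [-140.2 -304.5    1.5] [-6.000e-03 -1.000e-03  2.999e+00] rows>= 24.0
```

View pics/w7.png

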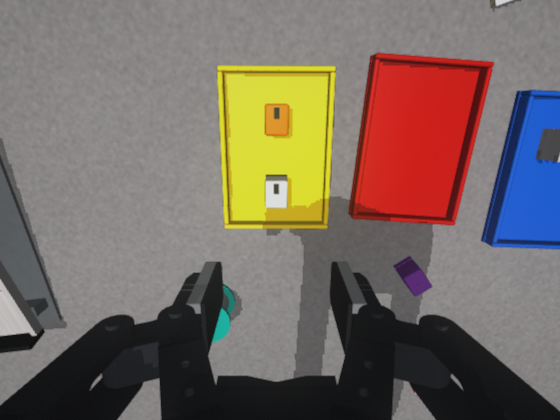

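Both relays stand upright in the yellow tray: orange at (277,119), white at (276,191). Next I'll go over the chute to measure the black sink.

Request:
{"method": "arm_command", "body": {"motion": [[-150,-305,0,0,0,-0.143,0.7],[-150,-305,0,0,0,-0.143,0.7],[-150,-305,0,0,0,-0.143,0.7],[-150,-305,0,0,0,-0.143,0.7],[-150,-305,0,0,0,-0.143,0.7],[-150,-305,0,0,0,-0.143,0.7],[-150,-305,0,0,0,-0.143,0.7],[-150,-305,0,0,0,-0.143,0.7],[-150,-305,0,0,0,-0.143,0.7],[-150,-305,0,0,0,-0.143,0.7],[-150,-305,0,0,0,-0.143,0.7],[-150,-305,0,0,0,-0.143,0.7],[-150,-305,0,0,0,-0.143,0.7]]}}

```text
time: 15.03
tool_pos: [439.5, 299.3, 199.5]
tcp_rot: [0.0, 0.998, 0.056, -0.0]
ft_force: [0.5, -0.3, -0.0]
width: 59.6
```

```bash
python3 - <<'E'
from h import *
axes();f=grab_frame("wrist")[:,:,::-1];cv2.imwrite("pics/w8.png",f)
E
```

```text
tcp [439.5 299.3 199.5] psi -83.6 z [-0.001 -0.001 -1.   ] w 59.6 F [ 0.5 -0.3 -0. ] q [ 0.5  -0.04  1.72 -0.    1.46  1.96]
```

View pics/w8.png

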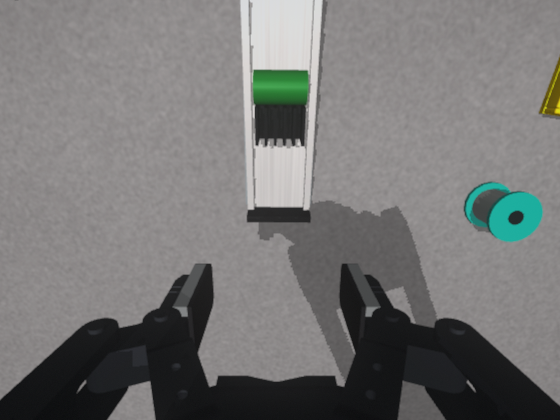

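```bash
python3 - <<'E'
from h import *
f=cv2.imread("pics/w8.png");a=cv2.resize(f[60:230,230:340],None,fx=3.5,fy=3.5,interpolation=cv2.INTER_CUBIC)
t=cv2.imread("pics/top0.png");b=cv2.resize(t[165:250,95:160],None,fx=5.8,fy=5.8,interpolation=cv2.INTER_CUBIC)
o=np.zeros((600,800,3),np.uint8);o[:a.shape[0],:a.shape[1]]=a;o[:b.shape[0],400:400+b.shape[1]]=b[:, :400];cv2.imwrite("pics/c8.png",o)
E
```

```text
(no output)
```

View pics/c8.png

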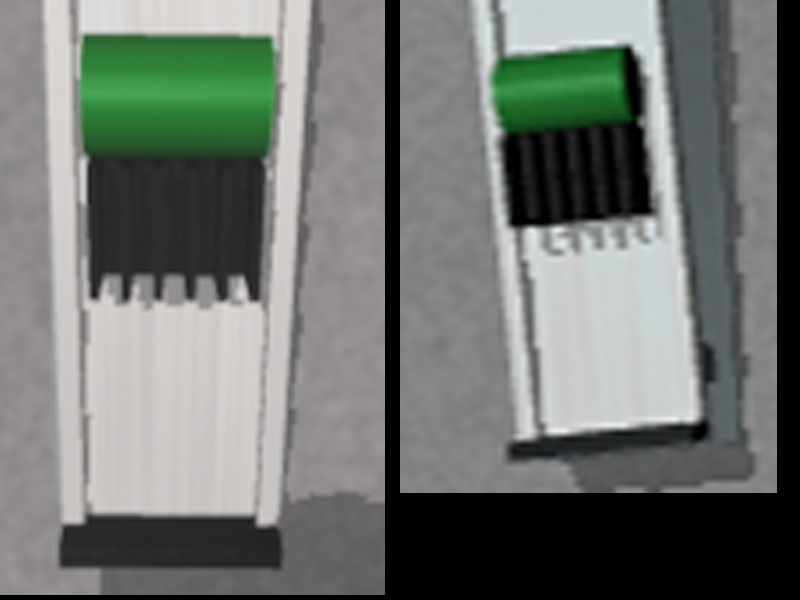

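```bash
python3 - <<'E'
from h import *
m=camera_model("wrist");g=lambda u,v,z:onz(m,(230+u/3.5,60+v/3.5),z)
mt=camera_model("top");gt=lambda u,v,z:onz(mt,(95+(u-400)/5.8,165+v/5.8),z)
def s(n,a,b):
    d=b-a;print(n,"mid",((a+b)/2).round(1),"len",np.linalg.norm(d).round(1),"dir",np.rad2deg(np.arctan2(d[1],d[0])).round(1))
s("stop top far edge w",g(60,567,49.5),g(281,567,49.5)); s("stop t",gt(510,460,49.5),gt(706,438,49.5))
s("rails low w",g(62,525,36),g(279,525,36))
s("rails hi w",g(45,0,70),g(321,0,70))
s("sink bottom edge w",g(92,299,70),g(262,299,70));s("sink up edge w",g(89,155,75),g(265,155,75))
s("sink bottom edge t",gt(512,226,70),gt(652,213,70))
s("cap w",g(80,95,75),g(274,95,75))
print(m["eye"])
E
```

```text
stop top far edge w mid [414.7 294.5  49.5] len 59.5 dir -83.6
stop t mid [414.4 290.1  49.5] len 63.7 dir -83.6
rails low w mid [422.3 295.2  36. ] len 60.4 dir -83.6
rails hi w mid [551.1 307.6  70. ] len 59.7 dir -83.6
sink bottom edge w mid [487.7 301.5  70. ] len 39.6 dir -83.6
sink up edge w mid [519.3 305.3  75. ] len 38.8 dir -83.6
sink bottom edge t mid [486.8 296.1  70. ] len 45.1 dir -84.6
cap w mid [531.6 306.7  75. ] len 42.1 dir -83.6
[516.49800848 308.93995947 342.27129455]
```

The wrist sizes agree with the spec: stop width 59.5 mm, sink width 39.6 mm, capacitor length 42.1 mm. The top view sits about 5 mm off in y because it also sees the parts' side faces, so I'll use the wrist values: uphill 6.4°, sink top centre near (501,303.5,72). I'll approach tilted 10° with the ramp.

```bash
python3 - <<'E'
from h import *
d,w=plan((491.2,302.3,122.6),-83.6,-10,(-.111,.994,0))
M=rot(r.read_state()["tcp_rot"])@R.from_rotvec(w).as_matrix();print(M.round(3))
E
```

```text
t 15.08 move [51.6  2.8 77.2] [ 0.     0.175 -0.   ] rows>= 2.2
[[ 0.979  0.111  0.173]
 [ 0.11  -0.994  0.019]
 [ 0.174  0.    -0.985]]
```

Request:
{"method": "arm_command", "body": {"motion": [[52,3,40,0,0.175,0,0.7],[52,3,77,0,0.175,0,0.7],[52,3,77,0,0.175,0,0.7],[52,3,77,0,0.175,0,0.7],[52,3,77,0,0.175,0,0.7],[52,3,77,0,0.175,0,0.7],[52,3,77,0,0.175,0,0.7]]}}

```text
time: 15.67
tool_pos: [492.4, 304.5, 126.0]
tcp_rot: [-0.006, 0.994, 0.056, 0.088]
ft_force: [0.5, 0.0, 0.6]
width: 59.8
```

```bash
python3 - <<'E'
from h import *
axes();plan((503.3,303.7,53.6),-83.6,-10,(-.111,.994,0))
f=grab_frame("wrist")[:,:,::-1];cv2.imwrite("pics/w9.png",f)
E
```

```text
tcp [492.4 304.5 126. ] psi -83.51 z [ 0.175  0.021 -0.984] w 59.8 F [0.5 0.  0.6] q [ 0.51 -0.    1.83 -0.07  1.15  1.99]
t 15.67 move [-2.3  2.1 73.2] [-0.002 -0.003  0.001] rows>= 1.8
```

View pics/w9.png

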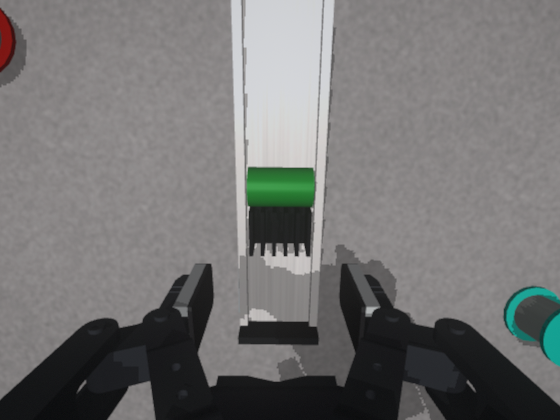

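```bash
python3 - <<'E'
from h import *
m=camera_model("wrist");f=cv2.imread("pics/w9.png")
g=f[228,225:335].astype(int).mean(1);print(g.astype(int).tolist())
for u,v,z in((249,255,69.7),(311,255,69.7),(249,228,72),(311,228,72)):print(onz(m,(u,v),z).round(1))
a=cv2.resize(f[150:350,220:340],None,fx=3,fy=3,interpolation=cv2.INTER_CUBIC);cv2.imwrite("pics/c9.png",a)
E
```

```text
[136, 136, 136, 134, 134, 134, 134, 132, 130, 128, 127, 133, 165, 193, 193, 194, 193, 193, 194, 194, 161, 105, 123, 109, 50, 37, 37, 35, 30, 32, 33, 34, 34, 34, 34, 35, 36, 35, 35, 33, 32, 35, 33, 34, 34, 33, 33, 35, 36, 36, 34, 34, 35, 33, 33, 33, 37, 35, 33, 34, 36, 35, 36, 33, 33, 33, 35, 35, 33, 29, 31, 36, 36, 36, 34, 34, 33, 33, 34, 33, 29, 31, 34, 36, 37, 42, 98, 113, 103, 162, 193, 193, 193, 193, 193, 193, 174, 125, 106, 126, 137, 138, 137, 137, 137, 136, 136, 135, 135, 134]
[485.5 322.2  69.7]
[490.2 281.9  69.7]
[503.8 323.9  72. ]
[508.3 284.5  72. ]
```

View pics/c9.png

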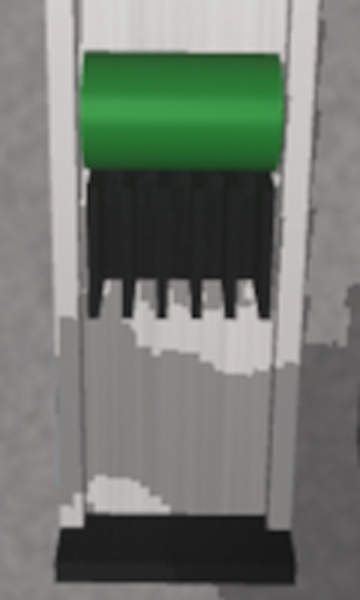

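The sink is centred between the rails at (280,231), and its centre line matches the earlier estimate. I'll descend along the tool axis and grip.

Request:
{"method": "arm_command", "body": {"motion": [[-2.3,1.5,35,-0.002,-0.003,0,0.7],[-2.3,1.5,55,-0.002,-0.003,0,0.7],[-2.3,1.5,68,-0.002,-0.003,0,0.7],[-2.3,1.5,73,-0.002,-0.003,0,0.7],[-2.3,1.5,73,-0.002,-0.003,0,0.7],[-2.3,1.5,73,-0.002,-0.003,0,0.7]], "force": 40}}

```text
time: 16.22
tool_pos: [502.1, 304.0, 52.2]
tcp_rot: [-0.004, 0.995, 0.057, 0.086]
ft_force: [0.1, 0.1, 0.4]
width: 59.6
```

```bash
python3 - <<'E'
from h import *
axes();plan((503.3,303.7,53.6),-83.6,-10,(-.111,.994,0))
f=grab_frame("wrist")[:,:,::-1];cv2.imwrite("pics/w10.png",f)
E
```

```text
tcp [502.1 304.   52.2] psi -83.5 z [ 0.171  0.018 -0.985] w 59.6 F [0.1 0.1 0.4] q [ 0.5   0.12  1.86 -0.08  1.01  1.99]
t 16.22 move [ 1.3  0.4 -1.2] [0.001 0.002 0.002] rows>= 0.0
```

View pics/w10.png

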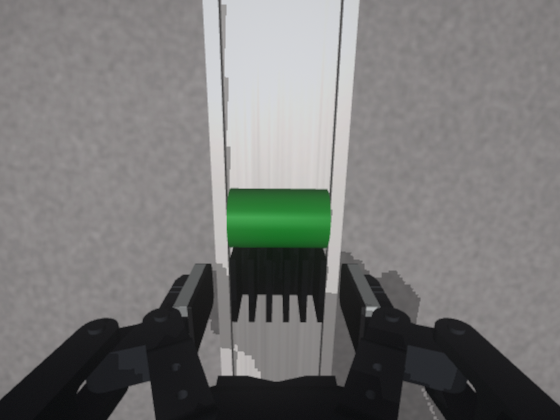

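The fingers straddle the sink (279,285) clear of the capacitor (279,218). Closing.

Request:
{"method": "arm_command", "body": {"motion": [[1,0,-1.5,0,0,0,0.7],[1,0,-1.5,0,0,0,0.2],[1,0,-1.5,0,0,0,0.2],[1,0,-1.5,0,0,0,0.2],[1,0,-1.5,0,0,0,0.2],[1,0,-1.5,0,0,0,0.2],[1,0,-1.5,0,0,0,0.2],[1,0,-1.5,0,0,0,0.2]], "force": 40}}

```text
time: 16.93
tool_pos: [503.2, 304.2, 54.3]
tcp_rot: [-0.004, 0.995, 0.057, 0.087]
ft_force: [-1.1, -0.7, 6.3]
width: 39.0
```

```bash
python3 - <<'E'
from h import *
axes()
f=grab_frame("wrist")[:,:,::-1];cv2.imwrite("pics/w11.png",f)
E
```

```text
tcp [503.2 304.2  54.3] psi -83.49 z [ 0.172  0.019 -0.985] w 39.0 F [-1.1 -0.7  6.3] q [ 0.5   0.12  1.85 -0.08  1.01  1.99]
```

View pics/w11.png

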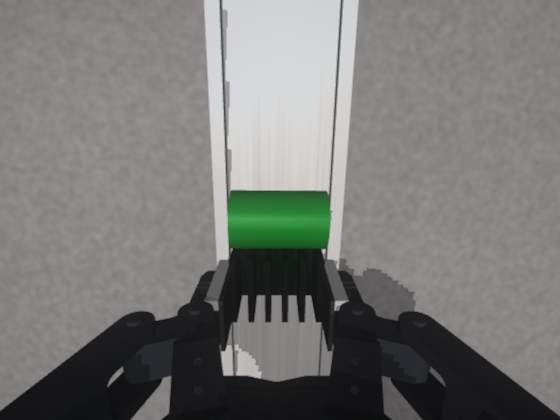

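Gripped at 39.0 mm across, with the capacitor behind. I'll lift along the ramp normal and then wait for the capacitor to roll.

Request:
{"method": "arm_command", "body": {"motion": [[0,0,-10,0,0,0,0.2],[0,0,-30,0,0,0,0.2],[0,0,-60,0,0,0,0.2],[0,0,-95,0,0,0,0.2],[0,0,-110,0,0,0,0.2],[0,0,-110,0,0,0,0.2],[0,0,-110,0,0,0,0.2],[0,0,-110,0,0,0,0.2],[0,0,-110,0,0,0,0.2],[0,0,-110,0,0,0,0.2],[0,0,-110,0,0,0,0.2],[0,0,-110,0,0,0,0.2],[0,0,-110,0,0,0,0.2],[0,0,-110,0,0,0,0.2]]}}

```text
time: 18.15
tool_pos: [483.5, 301.6, 160.8]
tcp_rot: [-0.004, 0.995, 0.057, 0.086]
ft_force: [-0.6, -0.6, -0.4]
width: 39.5
```

```bash
python3 - <<'E'
from h import *
axes()
f=grab_frame("wrist")[:,:,::-1];t=grab_frame("top")[:,:,::-1];s=grab_frame("scene")[:,:,::-1]
o=np.zeros((600,800,3),np.uint8);o[:300,:400]=cv2.resize(f,(400,300));b=cv2.resize(t[90:250,60:260],None,fx=2,fy=2);o[:320,400:800]=b
o[320:600,400:773]=cv2.resize(s,(373,280));cv2.imwrite("pics/c12.png",o)
E
```

```text
tcp [483.5 301.6 160.8] psi -83.5 z [ 0.17   0.017 -0.985] w 39.5 F [-0.6 -0.6 -0.4] q [ 0.51 -0.05  1.82 -0.07  1.22  1.99]
```

View pics/c12.png

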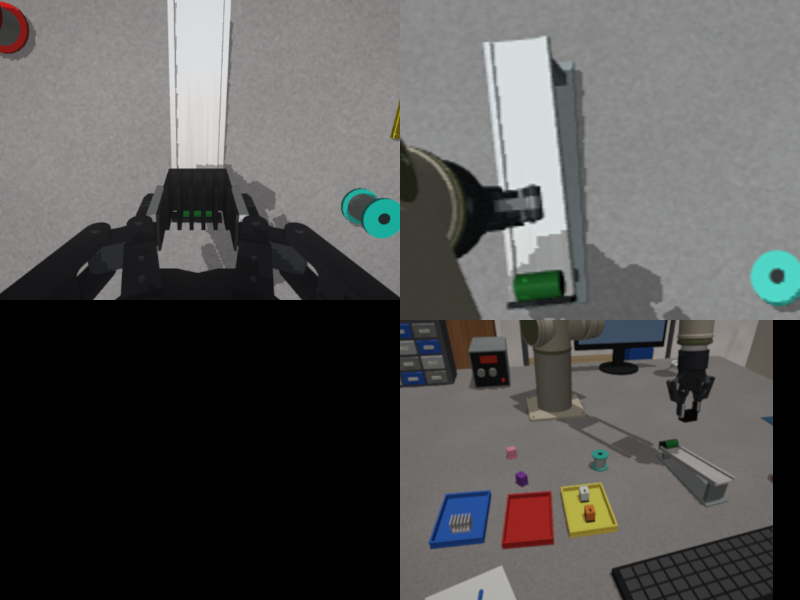

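The capacitor rests against the stop (top crop (538,286)) and the black sink is in hand. Now to the near half of the blue tray.

```bash
python3 - <<'E'
from h import *
plan((551,-296.2,140),-93.4)
E
```

```text
t 18.3 move [ -4.5 601.6  21.8] [-0.013 -0.172  0.173] rows>= 14.4
```

Request:
{"method": "arm_command", "body": {"motion": [[-4,602,22,-0.013,-0.172,0.173,0.2],[-4,602,22,-0.013,-0.172,0.173,0.2],[-4,602,22,-0.013,-0.172,0.173,0.2],[-4,602,22,-0.013,-0.172,0.173,0.2],[-4,602,22,-0.013,-0.172,0.173,0.2],[-4,602,22,-0.013,-0.172,0.173,0.2],[-4,602,22,-0.013,-0.172,0.173,0.2],[-4,602,22,-0.013,-0.172,0.173,0.2],[-4,602,22,-0.013,-0.172,0.173,0.2],[-4,602,22,-0.013,-0.172,0.173,0.2],[-4,602,22,-0.013,-0.172,0.173,0.2],[-4,602,22,-0.013,-0.172,0.173,0.2],[-4,602,22,-0.013,-0.172,0.173,0.2],[-4,602,22,-0.013,-0.172,0.173,0.2],[-4,602,22,-0.013,-0.172,0.173,0.2],[-4,602,22,-0.013,-0.172,0.173,0.2],[-4,602,22,-0.013,-0.172,0.173,0.2],[-4,602,22,-0.013,-0.172,0.173,0.2],[-4,602,22,-0.013,-0.172,0.173,0.2],[-4,602,22,-0.013,-0.172,0.173,0.2]]}}

```text
time: 19.97
tool_pos: [551.7, -295.2, 140.0]
tcp_rot: [-0.0, 1.0, -0.029, -0.0]
ft_force: [0.3, 0.8, -1.7]
width: 39.2
```

```bash
python3 - <<'E'
from h import *
axes();plan((551,-296.2,25),-93.4)
f=grab_frame("wrist")[:,:,::-1];cv2.imwrite("pics/w13.png",f)
E
```

```text
tcp [ 551.7 -295.2  140. ] psi -93.34 z [-0.  0. -1.] w 39.2 F [ 0.3  0.8 -1.7] q [-0.57  0.26  1.51 -0.    1.37  1.06]
t 19.97 move [ -0.7   1.  115. ] [-0.     0.     0.001] rows>= 2.8
```

View pics/w13.png

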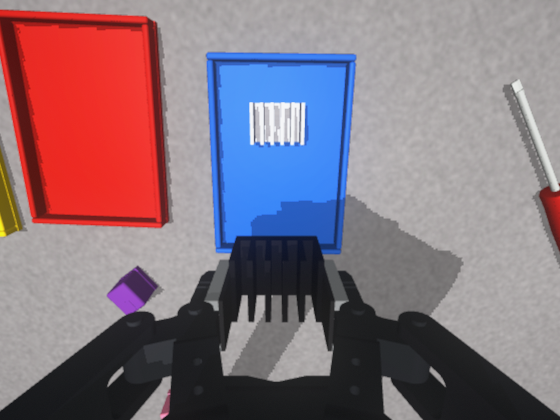

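The sink is held level (276,280) over the near half of the blue tray, with silver at (277,123). Descending.

Request:
{"method": "arm_command", "body": {"motion": [[-0.7,1,40,0,0,0,0.2],[-0.7,1,80,0,0,0,0.2],[-0.7,1,105,0,0,0,0.2],[-0.7,1,118,0,0,0,0.2],[-0.7,1,123,0,0,0,0.2],[-0.7,1,123,0,0,0,0.2],[-0.7,1,123,0,0,0,0.2]]}}

```text
time: 20.6
tool_pos: [551.7, -297.5, 18.2]
tcp_rot: [0.0, 1.0, -0.03, 0.001]
ft_force: [-0.2, -0.1, -0.7]
width: 39.3
```

```bash
python3 - <<'E'
from h import *
axes()
E
```

```text
tcp [ 551.7 -297.5   18.2] psi -93.39 z [ 0.001 -0.001 -1.   ] w 39.3 F [-0.2 -0.1 -0.7] q [-0.58  0.39  1.59 -0.    1.16  1.05]
```

Request:
{"method": "arm_command", "body": {"motion": [[0,0,1,0,0,0,0.2],[0,0,2,0,0,0,0.2],[0,0,2,0,0,0,0.2],[0,0,2,0,0,0,0.2]]}}

```text
time: 20.93
tool_pos: [551.0, -297.6, 15.3]
tcp_rot: [0.0, 1.0, -0.03, 0.0]
ft_force: [-0.5, -0.0, -0.8]
width: 39.2
```

Request:
{"method": "arm_command", "body": {"motion": [[0,0,1,0,0,0,0.2],[0,0,2,0,0,0,0.2],[0,0,2,0,0,0,0.2],[0,0,2,0,0,0,0.2]]}}

```text
time: 21.27
tool_pos: [551.1, -297.7, 15.1]
tcp_rot: [0.0, 1.0, -0.03, 0.0]
ft_force: [-7.5, 4.3, 15.4]
width: 39.0
```

The 15 N upward force means the sink is on the tray floor. Release.

Request:
{"method": "arm_command", "body": {"motion": [[0,0,-1,0,0,0,0.2],[0,0,-1,0,0,0,0.7],[0,0,-1,0,0,0,0.7],[0,0,-1,0,0,0,0.7],[0,0,-1,0,0,0,0.7],[0,0,-20,0,0,0,0.7],[0,0,-60,0,0,0,0.7],[0,0,-100,0,0,0,0.7],[0,0,-140,0,0,0,0.7],[0,0,-160,0,0,0,0.7],[0,0,-160,0,0,0,0.7],[0,0,-160,0,0,0,0.7]]}}

```text
time: 22.27
tool_pos: [551.8, -298.2, 174.9]
tcp_rot: [0.001, 1.0, -0.03, 0.002]
ft_force: [-0.3, 0.0, 0.1]
width: 60.0
```

```bash
python3 - <<'E'
from h import *
axes();plan((400,293,190),-83.6)
f=grab_frame("wrist")[:,:,::-1];cv2.imwrite("pics/w14.png",f)
E
```

```text
tcp [ 551.8 -298.2  174.9] psi -93.43 z [ 0.003 -0.002 -1.   ] w 60.0 F [-0.3  0.   0.1] q [-0.58  0.23  1.48 -0.    1.43  1.05]
t 22.27 move [-186.8 -581.   -16.9] [ 0.002 -0.003 -0.172] rows>= 14.6
```

View pics/w14.png

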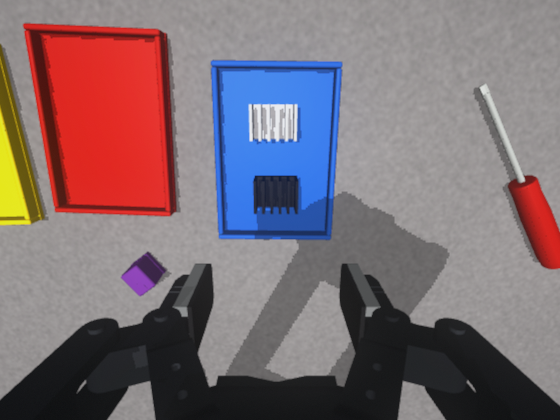

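Both sinks stand side by side in the blue tray: silver (273,123), black (275,195). Back to the chute for the capacitor.

Request:
{"method": "arm_command", "body": {"motion": [[-187,-581,-17,0,0,-0.172,0.7],[-187,-581,-17,0,0,-0.172,0.7],[-187,-581,-17,0,0,-0.172,0.7],[-187,-581,-17,0,0,-0.172,0.7],[-187,-581,-17,0,0,-0.172,0.7],[-187,-581,-17,0,0,-0.172,0.7],[-187,-581,-17,0,0,-0.172,0.7],[-187,-581,-17,0,0,-0.172,0.7],[-187,-581,-17,0,0,-0.172,0.7],[-187,-581,-17,0,0,-0.172,0.7],[-187,-581,-17,0,0,-0.172,0.7],[-187,-581,-17,0,0,-0.172,0.7],[-187,-581,-17,0,0,-0.172,0.7],[-187,-581,-17,0,0,-0.172,0.7],[-187,-581,-17,0,0,-0.172,0.7],[-187,-581,-17,0,0,-0.172,0.7],[-187,-581,-17,0,0,-0.172,0.7],[-187,-581,-17,0,0,-0.172,0.7],[-187,-581,-17,0,0,-0.172,0.7],[-187,-581,-17,0,0,-0.172,0.7]]}}

```text
time: 23.98
tool_pos: [399.0, 292.4, 189.2]
tcp_rot: [0.0, 0.998, 0.055, -0.001]
ft_force: [0.4, 1.2, 0.7]
width: 59.7
```

```bash
python3 - <<'E'
from h import *
axes();m=camera_model("wrist")
f=grab_frame("wrist")[:,:,::-1];cv2.imwrite("pics/w15.png",f)
k=cv2.inRange(cv2.cvtColor(f,cv2.COLOR_BGR2HSV),(50,100,40),(75,255,255));c=max(cv2.findContours(k,0,1)[0],key=cv2.contourArea)
x,y,w,h=cv2.boundingRect(c);print(x,y,w,h);P=[onz(m,(u,y+h/2),52) for u in(x,x+w)];print(P,np.linalg.norm(P[0]-P[1]),(P[0]+P[1])/2, m["eye"])
print(onz(m,(x+w/2,y),50),onz(m,(x+w/2,y+h),50))
E
```

```text
tcp [399.  292.4 189.2] psi -83.67 z [-0.001 -0.001 -1.   ] w 59.7 F [0.4 1.2 0.7] q [ 0.53 -0.13  1.83 -0.    1.45  1.99]
252 144 51 30
[array([432.23339119, 317.01850259,  52.        ]), array([436.99009093, 274.04895481,  52.        ])] 43.23202780836892 [434.61174106 295.5337287   52.        ] [475.96452048 301.90307209 331.58285907]
[446.84687474 296.899132    50.        ] [421.43387087 294.04451138  50.        ]
```

View pics/w15.png

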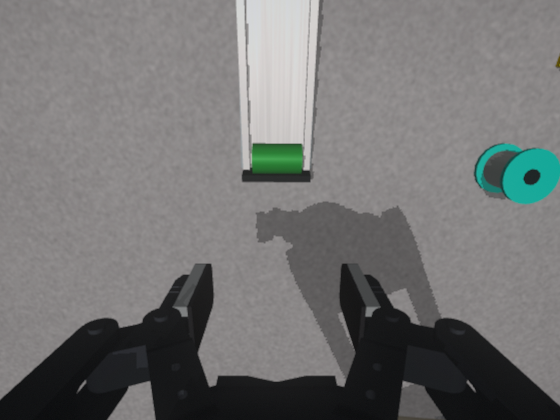

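The capacitor lies at the stop: pixel (277,159), length 43 mm, centre near (433,296). I'll approach tilted with the ramp.

```bash
python3 - <<'E'
from h import *
plan((427.7,295.4,89.8),-83.6,-10,(-.111,.994,0))
E
```

```text
t 24.03 move [28.8  0.3 99.6] [ 0.     0.175 -0.001] rows>= 2.5
```

Request:
{"method": "arm_command", "body": {"motion": [[29,0,35,0,0.175,0,0.7],[29,0,70,0,0.175,0,0.7],[29,0,95,0,0.175,0,0.7],[29,0,99,0,0.175,0,0.7],[29,0,99,0,0.175,0,0.7],[29,0,99,0,0.175,0,0.7],[29,0,99,0,0.175,0,0.7]]}}

```text
time: 24.62
tool_pos: [429.7, 297.7, 93.7]
tcp_rot: [-0.006, 0.994, 0.055, 0.089]
ft_force: [0.1, 0.6, 0.6]
width: 60.0
```

```bash
python3 - <<'E'
from h import *
axes();plan((436.3,296.2,40.5),-83.6,-10,(-.111,.994,0))
f=grab_frame("wrist")[:,:,::-1];cv2.imwrite("pics/w16.png",f)
E
```

```text
tcp [429.7 297.7  93.7] psi -83.61 z [ 0.176  0.021 -0.984] w 60.0 F [0.1 0.6 0.6] q [ 0.56 -0.12  2.01 -0.09  1.09  2.05]
t 24.62 move [-3.1  2.3 53.5] [-0.002 -0.004 -0.001] rows>= 1.3
```

View pics/w16.png

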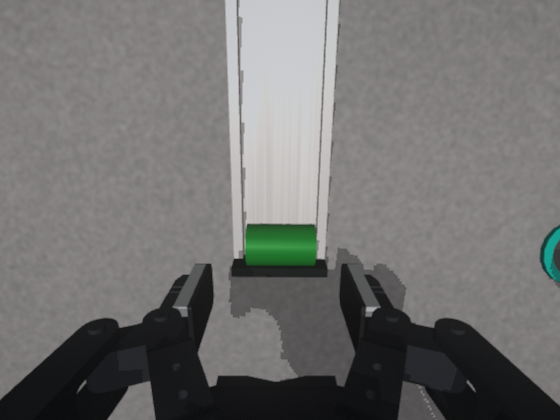

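Cap (281,245) and stop (280,268) sit between the fingers, and the cap is about 2 mm right of the jaw centre, as planned. Descending.

Request:
{"method": "arm_command", "body": {"motion": [[-3,2,25,0,0,0,0.7],[-3,2,42,0,0,0,0.7],[-3,2,50,0,0,0,0.7],[-3,2,52,0,0,0,0.7],[-3,2,52,0,0,0,0.7],[-3,2,52,0,0,0,0.7]]}}

```text
time: 25.17
tool_pos: [434.8, 296.2, 40.5]
tcp_rot: [-0.005, 0.995, 0.056, 0.088]
ft_force: [0.8, -0.7, -1.0]
width: 59.6
```

```bash
python3 - <<'E'
from h import *
axes();plan((436.3,296.2,40.5),-83.6,-10,(-.111,.994,0))
f=grab_frame("wrist")[:,:,::-1];cv2.imwrite("pics/w17.png",f)
E
```

```text
tcp [434.8 296.2  40.5] psi -83.57 z [ 0.174  0.02  -0.984] w 59.6 F [ 0.8 -0.7 -1. ] q [ 0.55 -0.03  2.03 -0.09  0.98  2.05]
t 25.17 move [1.5 0.1 0.3] [-0.001 -0.002  0.   ] rows>= 0.0
```

View pics/w17.png

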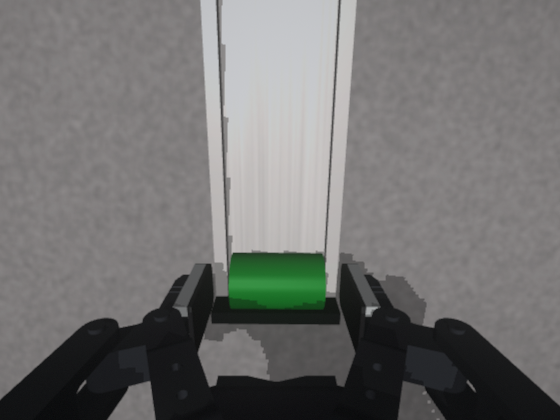

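Request:
{"method": "arm_command", "body": {"motion": [[2,0,0,0,0,0,0.7],[2,0,0,0,0,0,0.7],[2,0,0,0,0,0,0.2],[2,0,0,0,0,0,0.2],[2,0,0,0,0,0,0.2],[2,0,0,0,0,0,0.2],[2,0,0,0,0,0,0.2],[2,0,0,0,0,0,0.2],[2,0,0,0,0,0,0.2]], "force": 35}}

```text
time: 25.97
tool_pos: [436.2, 296.1, 40.2]
tcp_rot: [-0.005, 0.995, 0.056, 0.088]
ft_force: [-2.1, 0.2, 6.2]
width: 41.0
```

```bash
python3 - <<'E'
from h import *
axes()
f=grab_frame("wrist")[:,:,::-1];cv2.imwrite("pics/w18.png",f)
E
```

```text
tcp [436.2 296.1  40.2] psi -83.57 z [ 0.174  0.02  -0.985] w 41.0 F [-2.1  0.2  6.2] q [ 0.55 -0.02  2.02 -0.09  0.98  2.05]
```

View pics/w18.png

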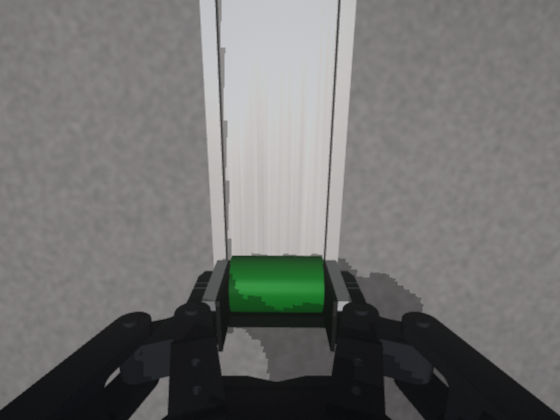

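The capacitor is held by its end faces (41 mm). Lift.

Request:
{"method": "arm_command", "body": {"motion": [[0,0,-15,0,0,0,0.2],[0,0,-45,0,0,0,0.2],[0,0,-85,0,0,0,0.2],[0,0,-115,0,0,0,0.2],[0,0,-120,0,0,0,0.2],[0,0,-120,0,0,0,0.2],[0,0,-120,0,0,0,0.2]]}}

```text
time: 26.6
tool_pos: [415.1, 293.5, 157.3]
tcp_rot: [-0.005, 0.995, 0.056, 0.087]
ft_force: [0.1, 0.1, -0.5]
width: 41.0
```

```bash
python3 - <<'E'
from h import *
axes();plan((621.7,-149.9,140),-95.6)
f=grab_frame("wrist")[:,:,::-1];cv2.imwrite("pics/w19.png",f)
E
```

```text
tcp [415.1 293.5 157.3] psi -83.56 z [ 0.173  0.02  -0.985] w 41.0 F [ 0.1  0.1 -0.5] q [ 0.57 -0.22  1.98 -0.08  1.23  2.05]
t 26.6 move [150.3 463.8  44.1] [-0.018 -0.174  0.21 ] rows>= 11.7
```

View pics/w19.png

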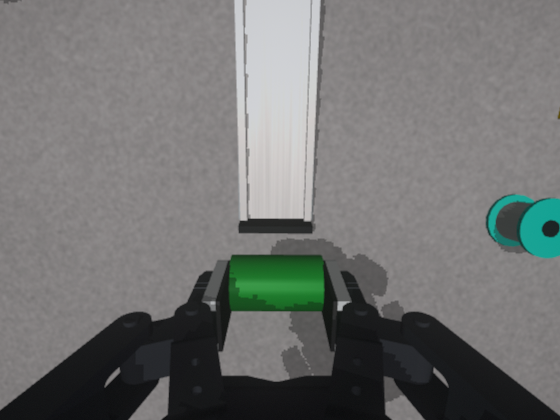

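It is held securely. Moving to the red tray.

Request:
{"method": "arm_command", "body": {"motion": [[150,464,44,-0.018,-0.174,0.21,0.2],[150,464,44,-0.018,-0.174,0.21,0.2],[150,464,44,-0.018,-0.174,0.21,0.2],[150,464,44,-0.018,-0.174,0.21,0.2],[150,464,44,-0.018,-0.174,0.21,0.2],[150,464,44,-0.018,-0.174,0.21,0.2],[150,464,44,-0.018,-0.174,0.21,0.2],[150,464,44,-0.018,-0.174,0.21,0.2],[150,464,44,-0.018,-0.174,0.21,0.2],[150,464,44,-0.018,-0.174,0.21,0.2],[150,464,44,-0.018,-0.174,0.21,0.2],[150,464,44,-0.018,-0.174,0.21,0.2],[150,464,44,-0.018,-0.174,0.21,0.2],[150,464,44,-0.018,-0.174,0.21,0.2],[150,464,44,-0.018,-0.174,0.21,0.2],[150,464,44,-0.018,-0.174,0.21,0.2],[150,464,44,-0.018,-0.174,0.21,0.2],[150,464,44,-0.018,-0.174,0.21,0.2]]}}

```text
time: 28.15
tool_pos: [621.3, -149.0, 140.4]
tcp_rot: [-0.0, 0.999, -0.048, -0.0]
ft_force: [-0.6, 0.7, -0.4]
width: 40.9
```

```bash
python3 - <<'E'
from h import *
axes();plan((621.7,-149.9,15),-95.6)
f=grab_frame("wrist")[:,:,::-1];cv2.imwrite("pics/w20.png",f)
E
```

```text
tcp [ 621.3 -149.   140.4] psi -95.55 z [-0.  0. -1.] w 40.9 F [-0.6  0.7 -0.4] q [-0.32  0.29  1.47  0.    1.38  1.35]
t 28.15 move [  0.5   0.9 125.4] [-0.     0.     0.001] rows>= 3.0
```

View pics/w20.png

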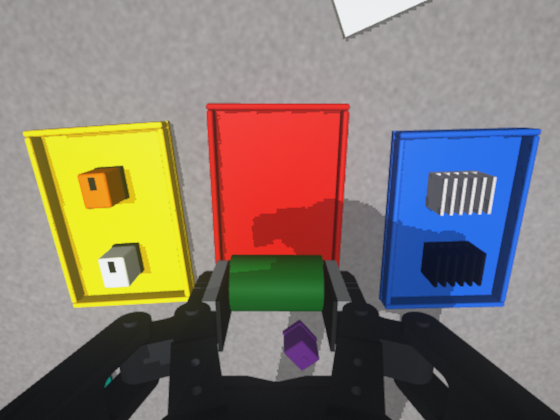

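Centred over the red tray. Descending.

Request:
{"method": "arm_command", "body": {"motion": [[0.5,1,40,0,0,0,0.2],[0.5,1,80,0,0,0,0.2],[0.5,1,110,0,0,0,0.2],[0.5,1,121,0,0,0,0.2],[0.5,1,124,0,0,0,0.2],[0.5,1,124,0,0,0,0.2],[0.5,1,124,0,0,0,0.2]]}}

```text
time: 28.78
tool_pos: [623.3, -151.4, 18.5]
tcp_rot: [0.0, 0.999, -0.049, 0.001]
ft_force: [0.1, 1.2, 0.2]
width: 41.1
```

Request:
{"method": "arm_command", "body": {"motion": [[0,0,1,0,0,0,0.2],[0,0,2,0,0,0,0.2],[0,0,2,0,0,0,0.2],[0,0,2,0,0,0,0.2]]}}

```text
time: 29.12
tool_pos: [622.3, -151.3, 15.1]
tcp_rot: [-0.0, 0.999, -0.049, 0.001]
ft_force: [-0.1, 0.0, -0.2]
width: 41.1
```

Request:
{"method": "arm_command", "body": {"motion": [[0,0,1,0,0,0,0.2],[0,0,2,0,0,0,0.2],[0,0,2,0,0,0,0.2],[0,0,2,0,0,0,0.2]]}}

```text
time: 29.45
tool_pos: [622.2, -151.3, 13.0]
tcp_rot: [-0.0, 0.999, -0.049, 0.0]
ft_force: [-2.4, 0.8, 5.3]
width: 41.2
```

Contact. Release slowly, then lift.

Request:
{"method": "arm_command", "body": {"motion": [[0,0,-0.5,0,0,0,0.2],[0,0,-0.5,0,0,0,0.55],[0,0,-0.5,0,0,0,0.65],[0,0,-0.5,0,0,0,0.65],[0,0,-0.5,0,0,0,0.65],[0,0,-0.5,0,0,0,0.65],[0,0,-20,0,0,0,0.65],[0,0,-60,0,0,0,0.65],[0,0,-100,0,0,0,0.65],[0,0,-140,0,0,0,0.65],[0,0,-180,0,0,0,0.65],[0,0,-200,0,0,0,0.65],[0,0,-200,0,0,0,0.65],[0,0,-200,0,0,0,0.65],[0,0,-200,0,0,0,0.65],[0,0,-200,0,0,0,0.65]]}}

```text
time: 30.78
tool_pos: [620.7, -150.9, 209.9]
tcp_rot: [-0.001, 0.999, -0.049, -0.002]
ft_force: [0.1, 0.3, -0.8]
width: 55.2
```

```bash
python3 - <<'E'
from h import *
axes()
f=grab_frame("wrist")[:,:,::-1];cv2.imwrite("pics/w21.png",f);t=grab_frame("top")[:,:,::-1];cv2.imwrite("pics/t21.png",t)
a=cv2.resize(t[95:310,220:480],None,fx=2.7,fy=2.7);cv2.imwrite("pics/t21c.png",a)
from blob import blobs
blobs(t,camera_model("top"),"teal",(80,100,80),(95,255,255),45,60)
E
```

```text
tcp [ 620.7 -150.9  209.9] psi -95.63 z [-0.004  0.002 -1.   ] w 55.2 F [ 0.1  0.3 -0.8] q [-0.32  0.25  1.39  0.    1.5   1.35]
teal [248.6 228.7] ctr [440.8  68.1] size [53.2 48.5] ang of 1st 45.2
```

View pics/w21.png

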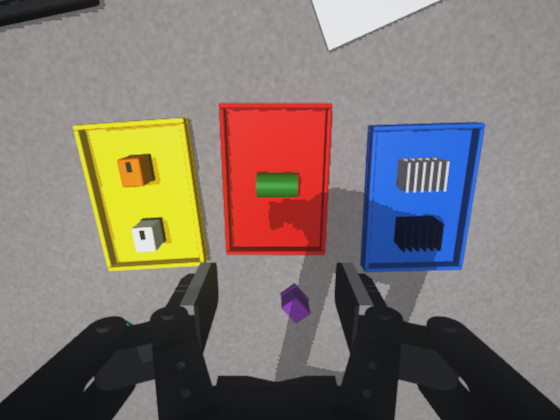

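View pics/t21c.png

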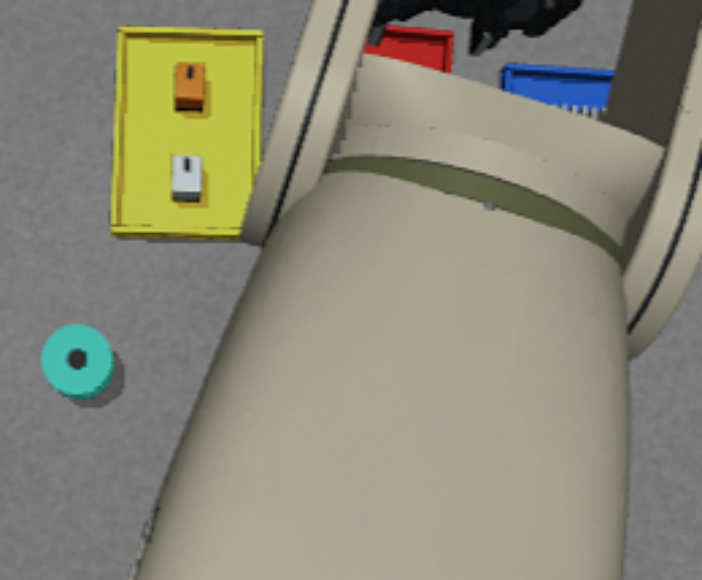

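All five parts are in their trays, with the capacitor at (277,185), and the reel shows the same position as at the start. I'll confirm the capacitor is at rest, then hand in.

```bash
python3 - <<'E'
from blob import *
from station import workorder
m=camera_model("wrist");
for i in range(5):
    f=grab_frame("wrist")[:,:,::-1]
    if i in(0,4): blobs(f,m,"cap",(50,100,40),(75,255,255),22,60,roi=(210,100,340,270))
E
```

```text
cap [276.7 185.5] ctr [ 621.2 -150.7] size [40.4 22.1] ang of 1st 84.4
cap [276.1 186. ] ctr [ 620.6 -150.7] size [40.4 21. ] ang of 1st 84.4
```

```bash
python3 - <<'E'
from blob import *
from station import workorder
for i in range(8):
    m=camera_model("wrist");f=grab_frame("wrist")[:,:,::-1]
    if i in(0,7): blobs(f,m,"cap",(50,100,40),(75,255,255),22,60,roi=(210,100,340,270))
axes();print(workorder.sign_off())
E
```

```text
cap [276.3 186.3] ctr [ 621.1 -150.6] size [41.5 22.2] ang of 1st 84.4
cap [276.4 186.6] ctr [ 621.4 -150.7] size [41.6 22.3] ang of 1st 84.4
tcp [ 621.9 -151.2  212.5] psi -95.63 z [ 0.  0. -1.] w 55.6 F [ 0.  -0.7 -0.7] q [-0.32  0.25  1.39  0.    1.5   1.35]
the job is handed in; nothing more can be done
None
```

All five parts are sorted, and I handed the job in after about 31 s of the 125 s limit.

- **Sorting:** Silver and black heat sinks stand side by side in the blue tray. Orange and white relays stand in the yellow tray. The capacitor lies near the middle of the red tray.
- **Chute:** I lifted the black sink out along the ramp normal. The capacitor rolled to the stop, a camera view showed it there, and I took it from there.
- **Last checks:** The final wrist picture showed every part in its tray, with the sinks and relays upright. The capacitor's measured position changed by under 1 mm over about 0.35 s. The reel measured the same as at the start, and the gripper was open about 210 mm above the bench, touching nothing.
- **Disagreements:** The top camera put the chute's centre line about 5 mm off the wrist camera's. I put that down to the top view also seeing side faces, used the wrist values because they matched the given sizes, and the grips fitted. In the last top view the arm hid the red and blue trays, so their contents were checked only by the wrist camera.

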